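# Post a notebook through the sprung flap of the shop's returns box

## Task

A returned pocket notebook has been left lying on the sill of the wooden returns box. Push the red sprung flap open with one finger and, while that finger keeps it open, push the notebook over the sill edge with the other finger so that it drops into the box; then withdraw and let the flap spring shut. Slide the notebook, do not lift it or shove the flap open with it, and leave the things standing round the box alone.

Things in the scene. Friction and masses are not known exactly. Their poses are not given: they have to be found in the camera images.
- returns_box: Light-wood counter-top box with a red flap, fixed, 216 mm deep (x), 216 wide (y). Origin on the table below the middle of the sill's inner edge; x points level into the box (away from the robot within 18 degrees), y left, z up. Its front part, x = -98 to 0 mm, is a flat open sill 100 mm high over the full width; only the notebook lies on it. Inside it is hollow, floor at 8 mm.
- sill_edge (a point): Middle of the sill's inner edge, on top of the sill, 100 mm above the table; axes as the box. Behind it is the mouth, 200 mm wide between side cheeks, closed by the flap. The notebook tips in once its middle has passed x = 0 here. Behind the hinge a roof strip (x = 97 to 121 mm) is the box's tallest part, top 55 mm above the sill.
- flap (a joint): Opening angle of the flap, rad: 0 shut, grows as it swings down and inwards, stop at 1.0. A spring always shuts it (2 to 7 N at a fingertip); the notebook's weight does not open it. A finger pointing down, tip a few mm above sill height, moved along x, opens it: about 0.1 rad with the finger's far side 40 mm past sill_edge, 0.3 at 60 mm, 0.65 at 84 mm, which is as far as it should go.
- flap_lip (a point): Middle of the flap's free lower lip; moves with the flap. The flap is a 3 mm plate, 197 mm wide (y) and 105 mm from hinge to lip. When shut it rises backwards at 27 degrees from its lip (6 mm behind and 3 mm below sill_edge) to its hinge line along y (100 mm behind and 43 mm above sill_edge).
- notebook: The notebook to post: green cover with a butterfly, 79 x 54 x 16 mm, 35 to 70 g, flat on the sill. Origin at the middle of its underside; its x axis is along the 79 mm side, which lies along the box's y within 14 degrees. Its middle starts 45 to 53 mm in front of the sill edge and up to 25 mm left or right of the mouth's middle.
- pink_notebook: Bystander: pink pocket notebook, 79 x 54 x 16 mm, flat on the table to the left of the box. Origin at the middle of its underside.
- spool: Bystander: wooden spool of thread, 33 mm across, 40 mm high, standing on the table to the left of the box. Origin at the middle of its underside.
- seal: Bystander: slim turned wooden wax seal, 23 mm across, 108 mm high, standing on the table to the right of the box. Origin at the middle of its underside.
- flower_stamp: Bystander: wooden rubber stamp with flowers, 30 x 46 x 34 mm, standing on the table to the right of the box. Origin at the middle of its underside.
Things that resemble listed ones, but are neither listed nor needed, are in the scene too. Leave any purple look-alike of the notebook alone.

How it is judged:
On the way:
1. while a finger keeps the flap open, a finger pushes the notebook, still flat on the sill, to the sill edge (value of joint flap above 0.12 rad and contact force between the fingers and flap above 0.3 N and contact force between the fingers and notebook above 0.03 N and x of notebook in the frame of sill_edge above -0.025 m and z of notebook in the frame of sill_edge above -0.006 m), for 0.05 s.
At the end, for the whole second after the job is handed in: The notebook lies at rest inside the returns box (its middle more than 20 mm below the sill and within the box's walls), the flap has shut again (below 0.04 rad), and none of the four bystanders is more than 15 mm from where it stood (x of notebook in the frame of sill_edge between -0.09 and 0.11 m and y of notebook in the frame of sill_edge between -0.1 and 0.1 m and z of notebook in the frame of sill_edge below -0.02 m and linear speed of notebook below 0.02 m/s and value of joint flap below 0.04 rad and distance of each of pink_notebook, spool, seal, flower_stamp from where it was at the start of the episode below 0.015 m); the robot touches nothing.
It fails at once if the notebook is lifted more than 25 mm off the sill (z of notebook in the frame of sill_edge above 0.025 m).
It fails at once if the notebook itself is used to shove the flap open (contact force between notebook and flap above 1 N and x of notebook in the frame of sill_edge below -0.015 m).
It fails at once if a bystander is pushed more than 15 mm (distance of any of pink_notebook, spool, seal, flower_stamp from where it was at the start of the episode above 0.015 m).
It also fails if it takes over 38 s, if anything falls off the work surface, if the arm or the gripper's body presses on something with over 40 N, if the wrist force passes 120 N, or if a joint passes its speed limit or range.

## Robot

A 6-joint arm with a two-finger parallel gripper is mounted at the origin on a cart in front of the work surface, level with it; the furniture and walls round the work are solid. World frame = base frame: x ahead of the robot, y to its left, z up, the work surface at z = 0. Lengths are in m, angles in rad, forces in N, time in s.
With the tool pointing down it reaches from about 0.425 to 0.95 m from the base axis. Payload 3.5 kg.
Tool frame: the origin (TCP) lies at the very end of the fingers, on their centre line; the grasp point (between the pads) lies 19 mm behind it; z points along the fingers, y is the line along which they close (so a half turn about z gives the same grasp; the last joint's range is limited). The gripper opens to 85 mm and grips with 20 to 120 N. Pads are 22 mm wide; open, the fingers measure 114 mm over their backs; the gripper's body (76 mm by 85 mm) begins 54 mm behind the grasp point. The pads swing forward as they close: fully open they stand 13 mm farther back than shut.
Start: joints at [0.994, 0.286, 1.577, -0, 1.279, -0.15], TCP at [0.279, 0.614, 0.231] pointing down, gripper open.
Joint ranges: [-2.77, 2.77], [-0.9, 2.22], [0.21, 2.48], [-1.53, 4.67], [0.24, 2.81], [-2.84, 2.84]. Speed limits (rad/s): [2.79, 2.79, 3.14, 3.14, 3.14, 3.14].

## Interface

Orientations are given as a unit quaternion [x, y, z, w].
In Python, from plant import ctrl gives the robot as it stands.
- The arm moves only by the tool carry_out, never from a script. Its argument "deltas" is one flat list of numbers, 6 for each row, row after row: the shift along the tool's x, y, z in m, then the turn, a rotation vector about the tool's x, y, z in rad. A call has 1 to 5 rows; each row is the pose to reach, as a shift and turn from the pose commanded when the call began, along the tool's axes at that moment; what a row does not reach only later rows make up. A row lasts 1/8 s, in which the tool goes at most 62.5 mm and 10.7 degrees, less where a joint would pass 70% of its speed; a pose out of reach is approached as far as the arm can. A call with a gripper value outside its range is refused whole. "grip" is the opening in per cent of the stroke, from 0 (shut) to 100 (fully open), set as the call begins (left out, the last holds). The fingers move at their own pace and stop on an object; "grip_force" is the grip in N (left out, the last holds). Time passes only in rows, so rows that repeat a pose let the fingers close. It gives the time, the measured TCP pose, the force, the opening and the grip force at its end, in the units of the state.
- ctrl.get_state(): the state, without advancing time (a new reading comes with each control period).
- ctrl.read_camera(name): name is "scene" or "top"; returns (picture, depth): 400x640x3 uint8, red, green, blue; 400x640 float32, m along the optical axis (not along the pixel's ray), 0 where there is no reading.
- ctrl.camera_model(name): a dict with "intrinsics" (3x3 intrinsics, pixels), "extrinsics" (4x4, takes a point from world to camera coordinates). Camera axes: x right, y down, z forward; pixel columns grow to the right and rows downward; lengths in m; the calibration is good to about 2 mm. A picture is of the moment at which its call begins. camera_model takes no time and is no camera call.
- ctrl.sign_off(): hands the job in; it is judged then, once.
Trained networks look in the newest picture that a camera, given by its name, has taken for a name from the list of things; names that differ only in an ending like _2 or _b are one class to them, and where a whole thing is asked for, a point or a joint stands for the part that bears it (a point fixed in the world has none). Each returns a list of dicts, best first, with "score" (0 to 1); they miss things now and then, are a little off and sometimes report something else, mostly with a low value. They report only what shows in the picture. A call takes as long as a camera call. They do not tell look-alikes from the thing itself.
- ctrl.find_in(camera, query): "uv" ([column, row] in pixels, amid what is visible of it).
The state is a dict: "time": time; "qpos": joint angles; "dq": joint speeds; "joint_efforts": joint torques, N m; "eef_pos": TCP position; "tcp_rot": TCP orientation; "contact_force": force on the tool from outside, world axes, zero at the start; "wrist_torque": the same for the moment, N m; "opening": opening from 0.0 (shut) to 1.0 (fully open); "finger_force": force on a finger pad.
Only numpy, scipy, OpenCV 4.12 (cv2) and the standard library are available. Lean on these libraries where they do the work, as an engineer would, in place of code of your own. Each camera call takes 0.05 s, during which the arm holds its last target. There are 200 camera calls.

## Working session

There is one attempt and no reset: what is moved stays moved. The work goes in short steps, Python scripts to look and compute and a tool call to move; the robot and the scene stay as the last step left them, time stands still between calls to the robot, and variables do not carry over. Pictures are saved under pics/ and viewed, at most 10 in all, crops included, and the job is handed in when it is done.

Besides the shell and the picture viewer there is one more tool, called after ">>>" as name(argument=value, ...), one argument or row to a line, values as JSON. carry_out: Moves the arm, as the interface text tells. Its arguments: {"type":"object","properties":{"deltas":{"type":"array"},"grip":{"type":"number"},"grip_force":{"type":"number"}},"required":["deltas"]}

```bash
mkdir -p pics
cat > h.py <<'E'
import numpy as np, cv2
from plant import ctrl
def cam(n):
    im,d=ctrl.read_camera(n); m=ctrl.camera_model(n)
    return im,d,np.array(m["intrinsics"]),np.array(m["extrinsics"])
def pts(d,K,E):
    v,u=np.indices(d.shape); c=np.stack([(u-K[0,2])/K[0,0]*d,(v-K[1,2])/K[1,1]*d,d],-1)
    return (c-E[:3,3])@E[:3,:3]
def save(im,f): cv2.imwrite("pics/"+f,cv2.cvtColor(im,cv2.COLOR_RGB2BGR))
E
python3 - <<'E'
from h import *
np.set_printoptions(precision=4,suppress=True)
for n in("scene","top"):
    im,d,K,E=cam(n); save(im,n+"0.png"); P=pts(d,K,E); np.savez(n+"0.npz",im=im,d=d,K=K,E=E)
    print(n,"cam pos",-E[:3,:3].T@E[:3,3])
    for q in("notebook","returns_box","flap","pink_notebook","spool","seal","flower_stamp"):
        for r in ctrl.find_in(n,q)[:4]:
            u,v=map(int,np.round(r["uv"])); print(q,round(r["score"],2),u,v,P[v,u])
print(ctrl.get_state())
E
```

```text
scene cam pos [ 0.1218 -0.7334  0.5386]
notebook 0.83 296 205 [ 0.4659 -0.0561  0.1139]
notebook 0.64 259 192 [0.4908 0.2216 0.0143]
notebook 0.58 365 315 [ 0.4674 -0.3146  0.0135]
returns_box 0.65 331 222 [ 0.5094 -0.1297  0.0968]
flap 0.78 341 193 [ 0.5735 -0.0687  0.1208]
seal 0.63 357 261 [ 0.5135 -0.2213  0.0544]
flower_stamp 0.74 324 280 [ 0.4418 -0.2148  0.0319]
top cam pos [0.2643 0.0134 1.2241]
notebook 0.97 341 223 [ 0.4705 -0.0485  0.1174]
notebook 0.86 435 216 [ 0.4767 -0.3029  0.0149]
notebook 0.66 224 230 [0.5103 0.2521 0.0135]
returns_box 0.63 337 197 [ 0.5388 -0.0482  0.1042]
flap 0.66 341 183 [ 0.5694 -0.0619  0.1177]
pink_notebook 0.92 274 195 [0.5871 0.1125 0.016 ]
spool 0.48 279 217 [0.5216 0.104  0.0365]
spool 0.2 340 182 [ 0.5714 -0.0596  0.1205]
seal 0.69 276 194 [0.5893 0.107  0.0158]
seal 0.45 401 202 [ 0.511  -0.207   0.0822]
flower_stamp 0.59 398 231 [ 0.4467 -0.1962  0.0334]
{'time': 0.8, 'qpos': array([ 0.994 ,  0.2863,  1.5767,  0.    ,  1.2786, -0.15  ]), 'dq': array([ 0.0008, -0.0002,  0.0014,  0.0007,  0.0037, -0.0014]), 'joint_efforts': array([ -0.    , -40.5918, -29.2922,  -0.0002,   0.0004,   0.    ]), 'eef_pos': array([0.2794, 0.6145, 0.2314]), 'tcp_rot': array([ 0.2118,  0.9773,  0.    , -0.    ]), 'contact_force': array([-0.4972, -0.5601, -0.0319]), 'wrist_torque': array([-0.0355, -0.0115,  0.0023]), 'finger_force': 0.0, 'opening': 0.9946830580434934}
```

Run:
```python
from h import *
np.set_printoptions(precision=4,suppress=True)
t=np.load("top0.npz"); s=np.load("scene0.npz")
a=cv2.resize(t["im"][150:260,210:450],None,fx=3.3,fy=3.3,interpolation=2)
b=cv2.resize(s["im"][140:330,220:420],None,fx=1.2,fy=1.2)
save(a,"topcrop.png")
for n,z in(("top",t),("scene",s)):
    im=z["im"];P=pts(z["d"],z["K"],z["E"])
    hsv=cv2.cvtColor(im,cv2.COLOR_RGB2HSV); w=(P[...,0]>.38)&(P[...,0]<.75)&(np.abs(P[...,1]+.05)<.14)&(P[...,2]>.07)&(P[...,2]<.17)
    red=w&((hsv[...,0]<6)|(hsv[...,0]>174))&(hsv[...,1]>140)
    top=w&(abs(P[...,2]-.116)<.008)&(P[...,0]<.505)
    for nm,m in(("red",red),):
        k,lab,st,_=cv2.connectedComponentsWithStats(m.astype(np.uint8)); m=lab==1+np.argmax(st[1:,4])
        Q=P[m]; c=Q.mean(0); U,S,V=np.linalg.svd(Q-c,full_matrices=False); nn=V[2]*np.sign(V[2][2])
        print(n,nm,len(Q),c,"normal",nn,"yaw",np.degrees(np.arctan2(nn[1],nn[0])),"tilt",np.degrees(np.arccos(nn[2])))
        r=cv2.minAreaRect(Q[:,:2].astype(np.float32)*1000); print(cv2.boxPoints(r).tolist(), Q[:,2].min(),Q[:,2].max())
    green=w&(hsv[...,0]>35)&(hsv[...,0]<95)&(hsv[...,1]>50)
    k,lab,st,_=cv2.connectedComponentsWithStats(green.astype(np.uint8)); m=lab==1+np.argmax(st[1:,4])
    Q=P[m&(P[...,2]>.108)]; r=cv2.minAreaRect(Q[:,:2].astype(np.float32)*1000); print("green",len(Q),np.median(Q[:,2]),r)
    wood=w&~red&~green&(abs(P[...,2]-.1)<.005)
    print("sill z",np.median(P[wood][:,2]),wood.sum()); r=cv2.minAreaRect(P[wood][:,:2].astype(np.float32)*1000); print("wood",r,cv2.boxPoints(r).tolist())
```

```text
top red 3190 [ 0.5694 -0.0638  0.1199] normal [-0.4292  0.1133  0.8961] yaw 165.2108622710454 tilt 26.354111048641556
[[499.6878356933594, -145.3103485107422], [589.8197021484375, -168.9129180908203], [638.875244140625, 18.417144775390625], [548.743408203125, 42.01971435546875]] 0.09406291910091069 0.1460870423149023Traceback (most recent call last):
  File "<stdin>", line 18, in <module>
    return _wrapfunc(a, 'argmax', axis=axis, out=out, **kwds)
    return bound(*args, **kwds)
ValueError: attempt to get argmax of an empty sequence
```

View pics/topcrop.png

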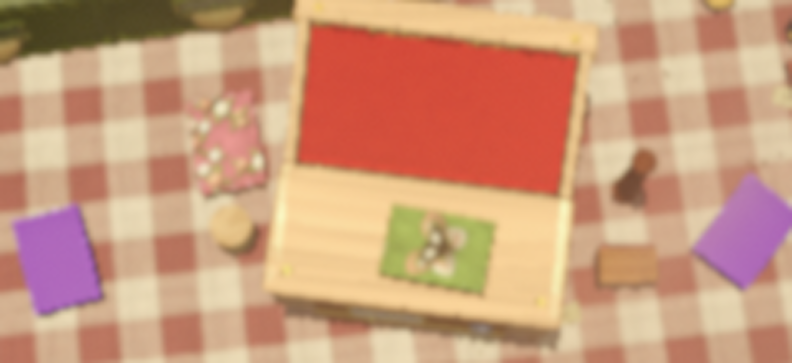

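View pics/scene0.png

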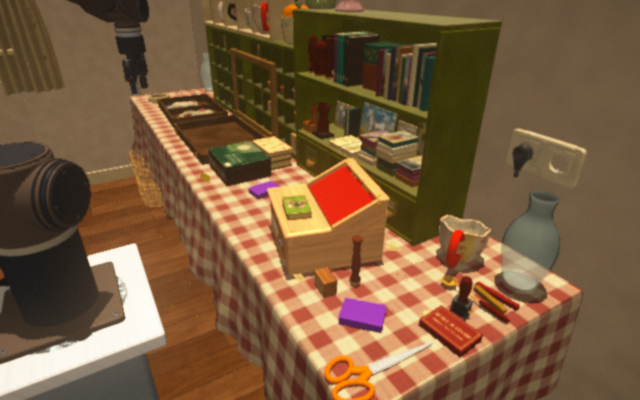

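The green butterfly notebook lies on the sill at top (341,223) / scene (296,205). The things that could be taken for it are the purple ones at top (435,216) and (224,230) and the pink one at (274,195). I choose the green one, and the crop confirms it. The seal and stamp are to the right of the box, the spool and pink notebook to the left.

Run:
```python
from h import *
np.set_printoptions(precision=4,suppress=True)
for n in("top","scene"):
    z=np.load(n+"0.npz"); im=z["im"];P=pts(z["d"],z["K"],z["E"])
    hsv=cv2.cvtColor(im,cv2.COLOR_RGB2HSV); w=(P[...,0]>.36)&(P[...,0]<.75)&(np.abs(P[...,1]+.05)<.14)&(P[...,2]>.07)&(P[...,2]<.2)
    red=w&((hsv[...,0]<6)|(hsv[...,0]>174))&(hsv[...,1]>140)
    k,lab,st,_=cv2.connectedComponentsWithStats(red.astype(np.uint8)); red=lab==1+np.argmax(st[1:,4])
    Q=P[red]; c=np.median(Q,0); V=np.linalg.svd(Q-c,full_matrices=False)[2]; nn=V[2]*np.sign(V[2][2])
    print(n,"flap",len(Q),c,"yaw",np.degrees(np.arctan2(-nn[1],-nn[0])),"tilt",np.degrees(np.arccos(nn[2])))
    r=cv2.minAreaRect(Q[:,:2].astype(np.float32)*1000); print(r)
    nb=P[223,341] if n=="top" else P[205,296]
    near=w&(np.hypot(P[...,0]-nb[0],P[...,1]-nb[1])<.055)
    g=near&(hsv[...,0]>=28)&(hsv[...,0]<90)&(hsv[...,1]>90)
    print("nb hsv",np.median(hsv[g],0) if g.any() else hsv[223,341],g.sum())
    Q=P[g&(P[...,2]>.107)]
    if len(Q)>5:
        r=cv2.minAreaRect(Q[:,:2].astype(np.float32)*1000); print("nb rect",r,np.median(Q[:,2]))
    m=w&(abs(P[...,2]-.1)<.006)&~g&~red
    r=cv2.minAreaRect(P[m][:,:2].astype(np.float32)*1000); print("sill",r,np.median(P[m][:,2]),cv2.boxPoints(r).tolist())
    for lo in (.15,):
        m=w&(P[...,2]>lo)&(P[...,2]<.165); r=cv2.minAreaRect(P[m][:,:2].astype(np.float32)*1000); print("roof",r,np.median(P[m][:,2]),m.sum())
    # obstacles behind/above
    m=(P[...,0]>.5)&(P[...,0]<1)&(abs(P[...,1]+.05)<.3)&(P[...,2]>.18)&(P[...,2]<.6)&(z["d"]>0)
    print("tall things x min",np.percentile(P[m][:,0],[0,1,5]) if m.any() else None)
```

```text
top flap 3190 [ 0.5697 -0.064   0.1199] yaw -14.78758786694231 tilt 26.350632391352857
((569.2815551757812, -63.44660186767578), (193.64659118652344, 93.17095947265625), 75.32562255859375)
nb hsv [ 33. 123. 181.] 407
nb rect ((465.71484375, -50.73706817626953), (74.31957244873047, 51.02043914794922), 72.42280578613281) 0.11653999506512362
sill ((548.3809204101562, -51.069549560546875), (303.07049560546875, 270.63714599609375), 2.090158462524414) 0.10022187261001936 [[392.0111083984375, 78.63219451904297], [401.8818359375, -191.82489013671875], [704.750732421875, -180.77130126953125], [694.8800048828125, 89.685791015625]]
roof ((662.7725830078125, -59.03253936767578), (253.0823974609375, 174.77198791503906), 89.33370971679688) 0.15518943938871269 1090
tall things x min [0.6835 0.6882 0.6946]
scene flap 2012 [ 0.5707 -0.0703  0.1186] yaw -14.829903269452775 tilt 26.469283169492293
((577.808837890625, -60.17396545410156), (189.44517517089844, 105.55926513671875), 75.18915557861328)
nb hsv [ 32. 181. 179.] 246
nb rect ((467.42388916015625, -52.16181945800781), (78.06268310546875, 52.048160552978516), 72.12378692626953) 0.11430691841126808
sill ((596.0181884765625, -71.46549987792969), (223.83189392089844, 352.045166015625), 75.95832824707031) 0.09813878393407914 [[398.1013488769531, -137.3294219970703], [739.6272583007812, -222.74526977539062], [793.93505859375, -5.6015777587890625], [452.40911865234375, 79.81427001953125]]
roof ((667.4695434570312, -62.202491760253906), (162.71759033203125, 251.92156982421875), 0.5309039354324341) 0.15362602417388524 946
tall things x min [0.6836 0.6909 0.7007]
```

```bash
cat >> h.py <<'E'
from scipy.spatial.transform import Rotation as R
YAW=np.radians(-14.8); BX=np.array([np.cos(YAW),np.sin(YAW),0]); BY=np.array([-BX[1],BX[0],0])
SE=np.array([.518,-.050,.1])
def box2w(b): return SE+BX*b[0]+BY*b[1]+np.array([0,0,b[2]])
RT=R.from_matrix(np.stack([BY,BX,[0,0,-1]],1))
def plan(b):   # shift/turn from the measured pose to box-frame TCP target b (m)
    s=ctrl.get_state(); R0=R.from_quat(s["tcp_rot"]); p=np.array(s["eef_pos"])
    print("t",s["time"],"tcp",p,"box",np.round([(p-SE)@BX,(p-SE)@BY,p[2]-.1],4))
    print("shift",np.round(R0.inv().apply(box2w(b)-p),4),"turn",np.round((R0.inv()*RT).as_rotvec(),4),"F",np.round(s["contact_force"],2),"q",np.round(s["qpos"],2))
E
python3 -c "
from h import *
print(box2w([-.0494,-.0144,.135])); plan([-.0494,-.0144,.135])"
```

```text
[ 0.46656051 -0.05130324  0.235     ]
t 0.8 tcp [0.27938515 0.61446553 0.23136079] box [-0.4004  0.5815  0.1314]
shift [-0.446  -0.5286 -0.0037] turn [ 0.     -0.      1.4023] F [-0.5  -0.56 -0.03] q [ 0.99  0.29  1.58  0.    1.28 -0.15]
```

>>> carry_out(
  deltas=[-0.037, -0.044, 0, 0, 0, 0.117, -0.074, -0.088, 0, 0, 0, 0.234, -0.111, -0.132, 0, 0, 0, 0.351, -0.149, -0.176, 0, 0, 0, 0.467, -0.186, -0.22, 0, 0, 0, 0.584],
  grip=100,
)

```text
time: 1.42
eef_pos: [0.358, 0.3355, 0.2317]
tcp_rot: [0.486, 0.874, 0.0, 0.0]
contact_force: [1.1, 0.0, -0.3]
opening: 0.999
finger_force: 0.0
```

```bash
python3 -c "
from h import *
plan([-.0494,-.0144,.135])"
```

```text
t 1.425 tcp [0.35795676 0.33551903 0.23165559] box [-0.2532  0.3318  0.1317]
shift [-0.3858 -0.1121 -0.0034] turn [ 1.100e-03 -2.000e-04  8.149e-01] F [ 1.12  0.   -0.31] q [ 0.55 -0.13  2.02 -0.    1.25 -0.01]
```

>>> carry_out(
  deltas=[-0.055, -0.016, 0, 0, 0, 0.116, -0.11, -0.032, 0, 0, 0, 0.233, -0.165, -0.048, 0, 0, 0, 0.349, -0.22, -0.064, 0, 0, 0, 0.466, -0.275, -0.08, 0, 0, 0, 0.582],
)

```text
time: 2.05
eef_pos: [0.4362, 0.0599, 0.2319]
tcp_rot: [0.716, 0.698, 0.001, 0.001]
contact_force: [0.7, 0.9, 0.2]
opening: 1.001
finger_force: 0.0
```

```bash
python3 -c "
from h import *
plan([-.0494,-.0144,.135])"
```

```text
t 2.05 tcp [0.43623185 0.05989481 0.2318635 ] box [-0.1071  0.0854  0.1319]
shift [-0.1104  0.0332 -0.0031] turn [ 1.600e-03 -2.000e-04  2.325e-01] F [0.69 0.89 0.2 ] q [-0.09 -0.26  2.13  0.    1.27 -0.07]
```

>>> carry_out(
  deltas=[-0.04, 0.012, 0, 0, 0, 0.08, -0.08, 0.024, 0, 0, 0, 0.16, -0.11, 0.033, 0, 0, 0, 0.232, -0.11, 0.033, 0, 0, 0, 0.232, -0.11, 0.033, 0, 0, 0, 0.232],
)

```text
time: 2.68
eef_pos: [0.4663, -0.0485, 0.2313]
tcp_rot: [0.791, 0.612, 0.0, -0.0]
contact_force: [-0.1, 0.3, 0.2]
opening: 1.002
finger_force: 0.0
```

Run:
```python
from h import *
np.set_printoptions(precision=4,suppress=True)
plan([-.0494,-.0144,.025])
for n in("scene","top"):
    im,d,K,E=cam(n); P=pts(d,K,E); save(cv2.resize(im[100:260,220:440],None,fx=3,fy=3,interpolation=2),n+"1.png")
    Q=P[(d>0)]; B=np.stack([(Q-SE)@BX,(Q-SE)@BY,Q[:,2]-.1],1)
    for nm,lo,hi in(("rear",-.13,-.085),("front",-.02,.03)):
        m=(abs(B[:,1]+.0144)<.02)&(B[:,0]>lo)&(B[:,0]<hi)&(B[:,2]>.08)&(B[:,2]<.19)
        if m.sum(): print(n,nm,m.sum(),B[m].min(0),B[m].max(0),np.sort(B[m][:,2])[:8])
```

```text
t 2.675 tcp [ 0.4663 -0.0485  0.2313] box [-0.0504 -0.0118  0.1313]
shift [-0.0027  0.001   0.1063] turn [-0.0004 -0.0004  0.0049] F [-0.08  0.3   0.24] q [-0.32 -0.18  2.07  0.    1.26 -0.07]
scene rear 175 [-0.1208 -0.03    0.1445] [-0.0932 -0.0072  0.19  ] [0.1445 0.1448 0.1455 0.1456 0.1458 0.1464 0.1471 0.1472]
scene front 187 [-0.0087 -0.0277  0.1435] [ 0.0209 -0.0023  0.1898] [0.1435 0.1437 0.1438 0.1448 0.1456 0.1463 0.1464 0.1464]
```

View pics/scene1.png

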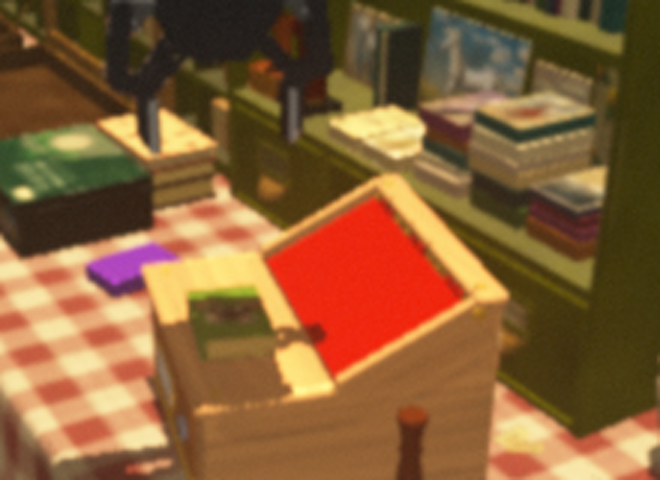

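>>> carry_out(
  deltas=[-0.003, 0.001, 0.04, 0, 0, 0.005, -0.003, 0.001, 0.08, 0, 0, 0.005, -0.003, 0.001, 0.11, 0, 0, 0.005, -0.003, 0.001, 0.125, 0, 0, 0.005, -0.003, 0.001, 0.125, 0, 0, 0.005],
)

```text
time: 3.4
eef_pos: [0.4662, -0.0514, 0.1057]
tcp_rot: [0.792, 0.61, -0.0, -0.001]
contact_force: [0.6, -0.5, 0.6]
opening: 0.997
finger_force: 0.0
```

Run:
```python
from h import *
plan([-.0494,-.0144,-.007])
im,d,K,E=cam("scene"); save(cv2.resize(im[140:260,240:420],None,fx=4,fy=4,interpolation=2),"scene2.png")
```

```text
t 3.4 tcp [ 0.46619387 -0.0514286   0.10572444] box [-0.0497 -0.0146  0.0057]
shift [0.0002 0.0003 0.0127] turn [-0.0018 -0.0002  0.0004] F [ 0.62 -0.52  0.56] q [-0.33 -0.03  2.17  0.    1.   -0.07]
```

View pics/scene2.png

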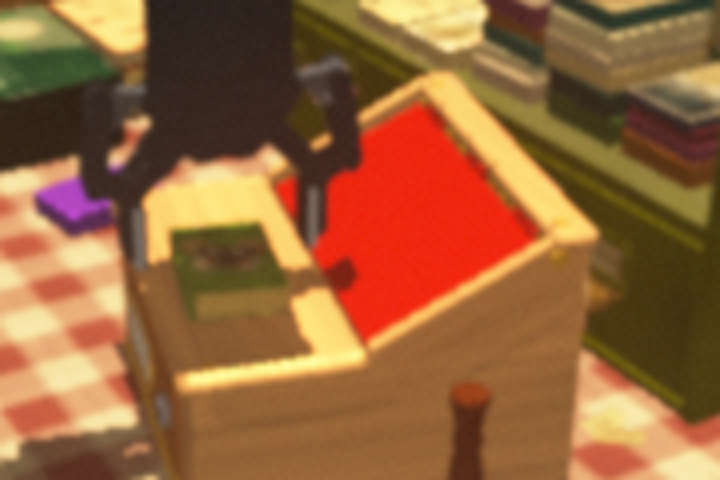

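The fingers straddle the notebook: rear tip at (135,260), front tip at (313,240), butterfly notebook between them at (230,265). Before pushing in I want the clearance between the outer linkage (350,160) and the roof strip.

>>> carry_out(
  deltas=[0, 0, 0.006, 0, 0, 0, 0, 0, 0.012, 0, 0, 0, 0, 0, 0.012, 0, 0, 0],
)

```text
time: 3.82
eef_pos: [0.4665, -0.0521, 0.094]
tcp_rot: [0.793, 0.61, -0.0, -0.0]
contact_force: [0.7, -0.4, -0.5]
opening: 0.997
finger_force: 0.0
```

Run:
```python
from h import *
plan([-.036,-.0144,-.007])
s=ctrl.get_state(); t=np.array(s["eef_pos"]); tb=np.array([(t-SE)@BX,(t-SE)@BY,t[2]-.1])
im,d,K,E=cam("scene"); P=pts(d,K,E); Q=P[d>0]; B=np.stack([(Q-SE)@BX,(Q-SE)@BY,Q[:,2]-.1],1)-tb
dark=im[d>0].max(1)<110
for z in range(10,150,10):
    m=dark&(abs(B[:,1])<.05)&(abs(B[:,2]-z/1e3)<.005)&(abs(B[:,0])<.09)
    if m.sum()>2: print(z,m.sum(),np.percentile(B[m][:,0],[2,98]).round(3),np.percentile(B[m][:,1],[2,98]).round(3))
```

```text
t 3.825 tcp [ 0.46647211 -0.05210437  0.09404082] box [-0.0493 -0.0152 -0.006 ]
shift [0.0008 0.0133 0.001 ] turn [-0.0006 -0.     -0.0007] F [ 0.73 -0.45 -0.5 ] q [-0.33 -0.01  2.18 -0.    0.97 -0.07]
10 16 [-0.035 -0.024] [-0.037  0.013]
20 390 [-0.049  0.042] [-0.036  0.032]
30 36 [-0.054  0.053] [-0.015 -0.005]
40 37 [-0.056  0.053] [-0.014 -0.004]
50 46 [-0.057  0.053] [-0.015 -0.002]
60 134 [-0.072  0.066] [-0.017  0.006]
70 145 [-0.073  0.071] [-0.02   0.007]
80 232 [-0.071  0.068] [-0.021  0.01 ]
90 190 [-0.071  0.068] [-0.023 -0.001]
100 275 [-0.069  0.065] [-0.023 -0.005]
110 335 [-0.068  0.065] [-0.017  0.004]
120 98 [-0.065  0.063] [-0.015  0.008]
130 136 [-0.037  0.03 ] [-0.041 -0.002]
140 176 [-0.037  0.031] [-0.041 -0.006]
```

The linkage sticks out ±73 mm from about 49 mm above the sill, so the TCP must stay at x ≤ ~21 mm to miss the roof. The notebook tips at about 15.5 mm, so there is enough room.

>>> carry_out(
  deltas=[0.001, 0.008, 0.001, 0, 0, 0, 0.001, 0.016, 0.001, 0, 0, 0, 0.001, 0.024, 0.001, 0, 0, 0, 0.001, 0.032, 0.001, 0, 0, 0, 0.001, 0.04, 0.001, 0, 0, 0],
)

```text
time: 4.5
eef_pos: [0.5056, -0.0614, 0.0931]
tcp_rot: [0.792, 0.61, -0.001, -0.001]
contact_force: [-3.0, 0.8, 0.7]
opening: 1.006
finger_force: 1.2
```

Run:
```python
from h import *
plan([.012,-.0144,-.007])
im,d,K,E=cam("scene"); save(cv2.resize(im[140:260,240:420],None,fx=4,fy=4,interpolation=2),"scene3.png")
```

```text
t 4.5 tcp [ 0.50563082 -0.06138268  0.09309725] box [-0.0091 -0.0142 -0.0069]
shift [-0.0002  0.0211  0.0001] turn [-0.0018 -0.0001 -0.0006] F [-2.96  0.8   0.75] q [-0.32  0.09  2.08 -0.    0.97 -0.06]
```

View pics/scene3.png

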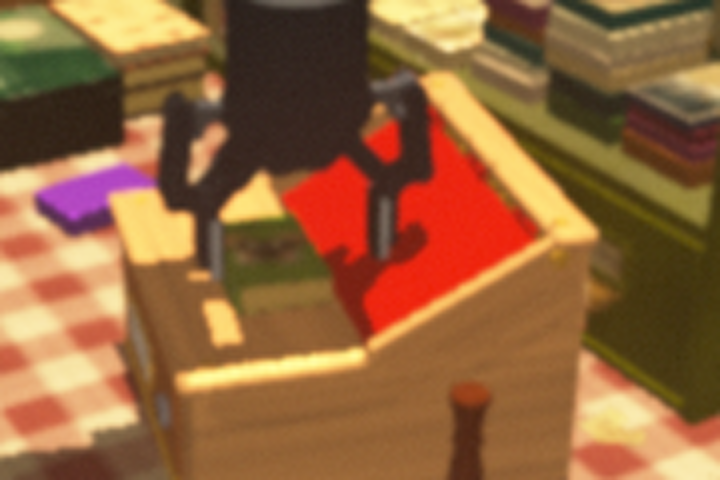

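The rear finger at (210,270) is touching the notebook (275,265), which is flat and near the sill edge. The front finger at (383,250) presses on the flap with about 3 N. I go on slowly.

>>> carry_out(
  deltas=[0, 0.004, 0, 0, 0, 0, 0, 0.008, 0, 0, 0, 0, 0, 0.012, 0, 0, 0, 0, 0, 0.016, 0, 0, 0, 0, 0, 0.02, 0, 0, 0, 0],
)

```text
time: 5.18
eef_pos: [0.5249, -0.0665, 0.0931]
tcp_rot: [0.792, 0.61, -0.0, -0.0]
contact_force: [-2.9, 0.6, 0.8]
opening: 0.997
finger_force: 1.4
```

>>> carry_out(
  deltas=[0, 0.003, 0, 0, 0, 0, 0, 0.006, 0, 0, 0, 0, 0, 0.009, 0, 0, 0, 0, 0, 0.009, 0, 0, 0, 0, 0, 0.009, 0, 0, 0, 0],
)

```text
time: 5.8
eef_pos: [0.5336, -0.0688, 0.0933]
tcp_rot: [0.792, 0.61, 0.0, -0.0]
contact_force: [-4.3, 0.9, 1.0]
opening: 1.0
finger_force: 1.5
```

Run:
```python
from h import *
plan([.02,-.0144,-.007])
im,d,K,E=cam("scene"); save(cv2.resize(im[140:260,240:420],None,fx=4,fy=4,interpolation=2),"scene4.png")
```

```text
t 5.8 tcp [ 0.53364337 -0.06881951  0.09327354] box [ 0.0199 -0.0142 -0.0067]
shift [-0.0002  0.0001  0.0003] turn [-0.     -0.     -0.0007] F [-4.25  0.89  0.96] q [-0.32  0.15  2.02  0.    0.98 -0.06]
```

View pics/scene4.png

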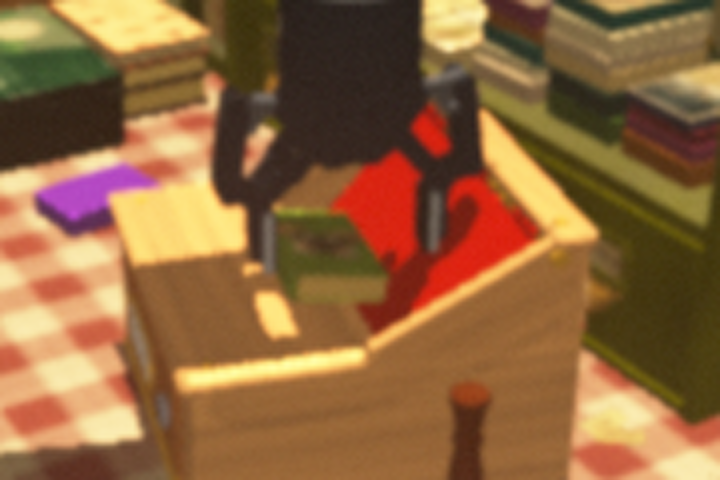

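The flap is well open. The notebook at (330,255) overhangs the edge but has not tipped yet. The roof is close to the linkage, so I bring the rear finger forward by closing the gripper a little while advancing.

>>> carry_out(
  deltas=[0, 0.002, -0.002, 0, 0, 0, 0, 0.004, -0.003, 0, 0, 0, 0, 0.006, -0.003, 0, 0, 0, 0, 0.007, -0.003, 0, 0, 0, 0, 0.007, -0.003, 0, 0, 0],
  grip=80,
  grip_force=20,
)

```text
time: 6.48
eef_pos: [0.5402, -0.0707, 0.096]
tcp_rot: [0.793, 0.61, -0.0, -0.0]
contact_force: [-2.1, -0.8, 1.5]
opening: 0.8
finger_force: 1.4
```

Run:
```python
from h import *
plan([.02,-.0144,-.007])
im,d,K,E=cam("scene"); a=cv2.resize(im[140:260,240:420],None,fx=2.5,fy=2.5,interpolation=2)
im,d,K,E=cam("top"); b=cv2.resize(im[140:260,260:440],None,fx=2.5,fy=2.5,interpolation=2); save(np.vstack([a,b])[:600],"s5.png")
```

```text
t 6.475 tcp [ 0.5402194  -0.07068118  0.09602607] box [ 0.0268 -0.0143 -0.004 ]
shift [-0.0001 -0.0068  0.003 ] turn [-0.0007  0.0002 -0.0007] F [-2.07 -0.85  1.48] q [-0.32  0.16  2.   -0.    0.99 -0.06]
```

View pics/s5.png

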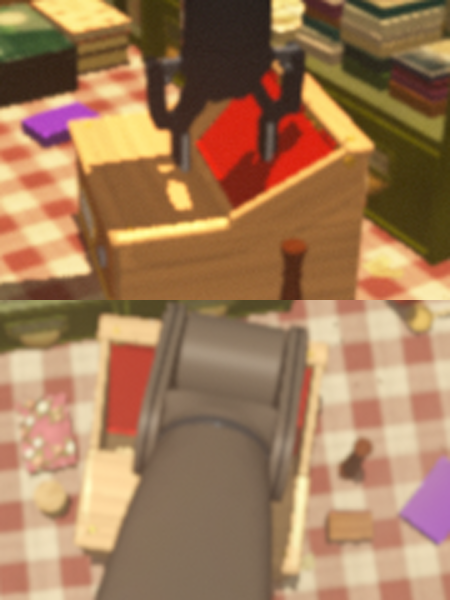

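The notebook is gone from the sill in the upper view and the bystanders in the lower view have not moved. It has dropped in, so I withdraw.

>>> carry_out(
  deltas=[0, -0.012, -0.002, 0, 0, 0, 0, -0.03, -0.003, 0, 0, 0, 0, -0.05, -0.004, 0, 0, 0, 0, -0.065, -0.02, 0, 0, 0, 0, -0.065, -0.06, 0, 0, 0],
)

```text
time: 7.2
eef_pos: [0.4747, -0.0529, 0.1544]
tcp_rot: [0.792, 0.61, -0.001, -0.002]
contact_force: [0.5, -0.3, 1.1]
opening: 0.802
finger_force: 0.0
```

>>> carry_out(
  deltas=[0, 0, -0.05, 0, 0, 0, 0.03, 0, -0.1, 0, 0, 0, 0.08, 0, -0.12, 0, 0, 0, 0.13, 0, -0.12, 0, 0, 0, 0.18, 0, -0.12, 0, 0, 0],
)

```text
time: 7.82
eef_pos: [0.5239, 0.1216, 0.2771]
tcp_rot: [0.793, 0.61, 0.001, 0.001]
contact_force: [0.4, 0.3, -0.7]
opening: 0.8
finger_force: 0.0
```

Run:
```python
from h import *
plan([-.04,.2,.18])
im,d,K,E=cam("scene"); a=cv2.resize(im[140:280,220:420],None,fx=2.5,fy=2.5,interpolation=2)
im,d,K,E=cam("top"); b=cv2.resize(im[160:260,260:460],None,fx=2.5,fy=2.5,interpolation=2); save(np.vstack([a,b])[:600],"s6.png")
P=pts(d,K,E)
hsv=cv2.cvtColor(im,cv2.COLOR_RGB2HSV); m=((hsv[...,0]<6)|(hsv[...,0]>174))&(hsv[...,1]>140)&(P[...,2]>.07)&(P[...,2]<.15)&(abs(P[...,1]+.05)<.14)&(P[...,0]<.66)
Q=P[m]; V=np.linalg.svd(Q-np.median(Q,0),full_matrices=False)[2]; print(m.sum(),"flap tilt",np.degrees(np.arccos(abs(V[2][2]))))
```

```text
t 7.825 tcp [0.52390927 0.12164192 0.27714675] box [-0.0381  0.1675  0.1771]
shift [ 0.0325 -0.0019 -0.0028] turn [ 0.0029 -0.0012 -0.0008] F [ 0.41  0.33 -0.68] q [ 0.04 -0.05  1.86  0.    1.33  0.3 ]
3205 flap tilt 26.416601779463797
```

View pics/s6.png

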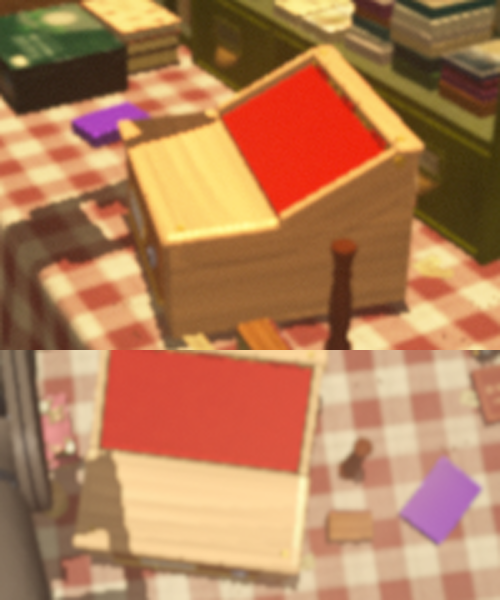

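The sill is empty and the flap is shut: its tilt is 26.4°, the same as at the start. The seal and stamp stand where they were, and the arm is clear of everything.

>>> carry_out(
  deltas=[0, 0, 0, 0, 0, 0, 0, 0, 0, 0, 0, 0, 0, 0, 0, 0, 0, 0, 0, 0, 0, 0, 0, 0],
)

```text
time: 8.43
eef_pos: [0.5237, 0.1192, 0.2764]
tcp_rot: [0.793, 0.609, 0.0, 0.0]
contact_force: [0.7, -0.1, -0.1]
opening: 0.799
finger_force: 0.0
```

```bash
python3 -c "
from plant import ctrl
print(ctrl.sign_off())"
```

```text
the job is handed in; nothing more can be done
None
```

The green notebook went over the sill into the returns box, the flap has sprung shut, the bystanders look unmoved in the pictures, and the job was handed in at about 8.4 s; sign-off returned no verdict.

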